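Lift the mincer plates out of their soaking dish with the lifting key

TASK

Take the blue-handled lifting key from its stand, thread its rod down through the three mincer plates in the round soaking dish, and feel with light pressure (never leaning on it) for the slot of the carrier base hidden under them until the foot drops through and the shoulder sits on the base; then turn the key to lock it. Lift base and plates out together on the key and set the stack down gently, level and near the middle of the steel drip tray, leaving the key standing upright in it and letting go. Leave the other things on the worktop where they are.

Things in the scene. Friction and masses are not known exactly. Their poses are not given: they have to be found in the camera images.
- dish: Drained soaking dish, fixed: upright round steel cup, 104 mm outside, 98 mm inside, rim 61 mm and inner floor 3 mm above the worktop, flat lug handle 30 mm wide along its +x to 101 mm from centre, under the rim. Origin under its centre. It bears any push on its contents: with their weight (6.5 N) keep this under 40 N, so press with at most 25 N. Play all round: plates 3 mm, base 2.
- base_top (a point): Point on the dish's axis 21 mm above the worktop, dish axes: the height of the flat top of the loose carrier base (0.16-0.24 kg, itself not measured, hidden under the plates). The base is a disc, 92 mm across, 6 mm thick, on a skirt 12 mm high, hollow below. Through its centre goes a slot 29 x 10 mm, its long direction anywhere within 1.1 rad (63 degrees) either side of the dish's x axis.
- stack_top (a point): Point on the dish's axis 51 mm above the worktop, dish axes: the top face of the three stacked plates. To find the slot, press the key's foot lightly on the base and try it at different turns: when the foot is within about 2 mm of the slot's centre and 0.15 rad of its direction it drops 16 mm; else it stops at the base's top. The loose base may shift or turn a little when pushed.
- plate_low: Lowest mincer plate of three stacked in the dish: round steel plate, 90 mm diameter, 10 mm thick, 28 mm round centre bore, with two rings of 12 mm holes; weighs 0.12 to 0.18 kg. Origin at the centre of its underside, z up.
- plate_mid: Middle mincer plate of three stacked in the dish: round steel plate, 90 mm diameter, 10 mm thick, 28 mm round centre bore, with three rings of 6 mm holes; weighs 0.12 to 0.18 kg. Origin at the centre of its underside, z up.
- plate_top: Topmost mincer plate of three stacked in the dish: round steel plate, 90 mm diameter, 10 mm thick, 28 mm round centre bore, with four rings of 4 mm holes (the one seen from above); weighs 0.12 to 0.18 kg. Origin at the centre of its underside, z up.
- lifting_key: Lifting key, 148 mm tall, 0.12 kg, standing upright in its stand. Origin at the centre of its underside (foot), z up the rod. Steel rod of 18 mm diameter from its flat shoulder (z = 16 mm) to the handle, with a collar of 36 mm diameter at z = 62 to 67 mm. Foot and handle lie in one plane; half a turn makes no difference.
- key_foot (a point): Centre of the underside of the key's foot: a cross bar 23 mm long (key x), 6 mm wide (y), 7 mm high, below a thin neck (6 mm diameter, z = 7 to 16 mm). It passes the 28 mm bores with 2 mm either side; its blunt edges can catch on a bore's rim.
- key_shoulder (a point): Centre of the rod's flat shoulder, 16 mm above the foot's underside. With the shoulder on the carrier base the foot is below the disc with 3 mm to spare; there, turned 0.6 to 1.57 rad from the slot either way, it locks under the base and lifts it with the plates on it.
- key_grip (a point): Middle of the flat blue handle, 122 mm above the foot's underside, on the key's axis; key axes. The handle is 34 mm wide (x), 10 mm thick (y), 52 mm high: pinch it across y.
- key_stand: Key stand, fixed: black round foot of 72 mm diameter with an upright steel tube, 37 mm outside and 28 mm inside, top 72 mm above the worktop. The key hangs in it by its collar with its foot 10 mm above the worktop; lift it 65 mm or more to clear the tube. Origin at the centre of its underside.
- drip_tray: Empty rectangular steel drip tray, fixed: 178 x 168 mm over the flat rim (x by y), rim 17 mm above the worktop, inside 154 x 144 mm, flat inner floor 3 mm above the worktop. Origin at the centre of its underside, z up. The stack, standing here on the base's skirt, has the plates' undersides 21, 31 and 41 mm above the worktop.
- deli_cup: Bystander: grey round tub with a red filling, 103 mm across, 100 mm high. Origin under its centre.
- wing_bolt: Bystander: steel clamp bolt, 50 x 59 x 16 mm, lying. Origin under its centre.
- hex_key: Bystander: small steel hex key, 33 x 93 x 5 mm, lying. Origin under its centre.
There are look-alikes about, which are no part of the job. There is more than one size of the lifting_key; the one meant has the size given above.

How it is judged:
On the way, in this order (a step that is already met when the one before it is completed fails the run):
1. the key's rod is threaded through all three plates and its foot is down through the slot of the carrier base (z of key_foot in the frame of dish below 0.0085 m and horizontal distance between key_foot and plate_low below 0.008 m and horizontal distance between key_foot and plate_mid below 0.008 m and horizontal distance between key_foot and plate_top below 0.008 m), for 0.1 s.
2. all three plates hang on the key together, clear above the dish (z of each of plate_low, plate_mid, plate_top in the frame of dish above 0.07 m and horizontal distance between key_foot and plate_low below 0.012 m and horizontal distance between key_foot and plate_mid below 0.012 m and horizontal distance between key_foot and plate_top below 0.012 m), for 0.2 s.
At the end, for the whole second after the job is handed in: In the drip tray the three plates lie level (5 degrees) on the carrier base, at their stacked heights (-3 to +4 mm), within 30 mm of its centre, at rest; the key stands upright (7 degrees) through them, foot below the base's disc and within 8 mm of the plates' axis, let go (horizontal distance between each of plate_low, plate_mid, plate_top and drip_tray below 0.03 m and z of plate_low in the frame of drip_tray between 0.018 and 0.025 m and angle between each of plate_low, plate_mid, plate_top's own z axis and vertical below 0.09 rad and z of plate_mid in the frame of drip_tray between 0.028 and 0.035 m and z of plate_top in the frame of drip_tray between 0.038 and 0.045 m and angle between lifting_key's own z axis and vertical below 0.12 rad and horizontal distance between key_foot and plate_low below 0.008 m and z of key_foot in the frame of drip_tray below 0.0125 m and linear speed of each of plate_top, lifting_key below 0.02 m/s); the robot touches nothing.
It fails at once if the soaking dish bears more than 40 N (its contents pressed or jammed hard) (contact force between dish and anything else above 40 N).
It fails at once if the drip tray bears more than 40 N (stack slammed or pressed down) (contact force between drip_tray and anything else above 40 N).
It fails at once if a bystander is pushed more than 20 mm (distance of any of deli_cup, wing_bolt, hex_key from where it was at the start of the episode above 0.02 m).
It also fails if it takes over 72 s, if anything falls off the work surface, if the arm or the gripper's body presses on something with over 40 N, if the wrist force passes 120 N, or if a joint passes its speed limit or range.

ROBOT

A 7-joint arm with a two-finger parallel gripper is mounted at the origin on a cart in front of the work surface, level with it; the furniture and walls round the work are solid. World frame = base frame: x ahead of the robot, y to its left, z up, the work surface at z = 0. Lengths are in m, angles in rad, forces in N, time in s.
With the tool pointing down it reaches from about 0.35 to 0.9 m from the base axis. Payload 8.1 kg.
Tool frame: the origin (TCP) lies midway between the tips of the shut fingers; the grasp point (between the pads) lies 19 mm behind it; z points along the fingers, y is the line along which they close (so a half turn about z gives the same grasp; the last joint's range is limited). The gripper opens to 92 mm and grips with 3 to 60 N. Pads are 19 mm wide; open, the fingers measure 130 mm over their backs; the gripper's body (75 mm by 190 mm) begins 47 mm behind the grasp point.
Start: joints at [-1.325, 0.434, 0.025, 1.573, -0.012, 1.134, -0.075], TCP at [0.214, 0.587, 0.194] pointing down, gripper open.
Joint ranges: [-2.62, 2.62], [-0.44, 2.09], [-1.27, 1.32], [0.08, 2.57], [-1.32, 4.46], [0.12, 2], [-2.74, 2.74]. Speed limits (rad/s): [2.22, 2.22, 3.01, 3.01, 3.14, 3.14, 3.14].

INTERFACE

Orientations are given as a rotation vector (axis times angle).
In Python, from cell import arm gives the robot as it stands.
- The arm moves only by the tool carry_out, never from a script. Its arguments are lists of equal length, an entry for each row: "claw": the finger opening in cm, from 0 to 9.18; "delta_pos": the shift along the tool's x, y, z in cm, a list of three; "angular": the turn, a rotation vector about the tool's x, y, z in rad, a list of three. In form: {"claw": [claw, ...], "delta_pos": [[dx, dy, dz], ...], "angular": [[ax, ay, az], ...]}. A call has 1 to 20 rows; each row shifts and turns the commanded pose from where the row before left it, along the tool's axes as they then stand; what a row does not reach is not made up. A row lasts 1/10 s, in which the tool goes at most 50 mm and 8.59 degrees, less where a joint would pass 70% of its speed; a pose out of reach is approached as far as the arm can. A call with a gripper value outside its range is refused whole. The fingers move at their own pace and stop on an object; "force" is the grip in N (left out, the last holds). Time passes only in rows, so rows that do not move let the fingers close. It gives the time, the measured TCP pose, the force, the opening and the grip force at its end, in the units of the state.
- arm.observe(): the state, without advancing time (a new reading comes with each control period).
- arm.get_image(name): name is "scene" or "side" or "wrist"; returns a dict with "frame" (400x640x3 uint8, red, green, blue), "mtx" (3x3 intrinsics, pixels), "T" (4x4, takes a point from camera to world coordinates). Camera axes: x right, y down, z forward; pixel columns grow to the right and rows downward; lengths in m; the calibration is good to about 2 mm. A picture is of the moment at which its call begins. There is no depth.
- arm.sign_off(): hands the job in; it is judged then, once.
Trained networks look in a picture, given as the dict that the camera call returned (one of the last four; its "shot" number tells which), for a name from the list of things; names that differ only in an ending like _2 or _b are one class to them, and where a whole thing is asked for, a point or a joint stands for the part that bears it (a point fixed in the world has none). Each returns a list of dicts, best first, with "conf" (0 to 1); they miss things now and then, are a little off and sometimes report something else, mostly with a low value. They report only what shows in the picture. A call takes as long as a camera call. They do not tell look-alikes from the thing itself.
- arm.look_for(label, picture): "centre" ([column, row] as shares, 0 to 1, of the picture: columns of its width, rows of its height, amid what is visible of it).
- arm.trace(label, picture): "region" (400x640 bool, what is visible of it) and "centre" ([column, row] as shares, 0 to 1, of the picture: columns of its width, rows of its height, amid what is visible of it).
- arm.place_of(label, picture): "centre" ([column, row] as shares, 0 to 1, of the picture: columns of its width, rows of its height: a listed point, or the origin of a listed thing).
The state is a dict: "clock": time; "joints": joint angles; "dq": joint speeds; "joint_efforts": joint torques, N m; "position": TCP position; "ee_rot": TCP orientation; "force": force on the tool from outside, world axes, zero at the start; "ft_torque": the same for the moment, N m; "width": opening from 0.0 (shut) to 1.0 (fully open); "gripper_force": force on a finger pad.
Only numpy, scipy, OpenCV 4.12 (cv2) and the standard library are available. Lean on these libraries where they do the work, as an engineer would, in place of code of your own. Each camera call takes 0.05 s, during which the arm holds its last target. There are 200 camera calls.

## Working session

There is one attempt and no reset: what is moved stays moved. The work goes in short steps, Python scripts to look and compute and a tool call to move; the robot and the scene stay as the last step left them, time stands still between calls to the robot, and variables do not carry over. Pictures are saved under pics/ and viewed, at most 10 in all, crops included, and the job is handed in when it is done.

Besides the shell and the picture viewer there is one more tool, called after ">>>" by a JSON object that holds its "name" and its "arguments". carry_out: Moves the arm, as the interface text tells. Its arguments: {"type":"object","properties":{"claw":{"type":"array","items":{"type":"number"}},"delta_pos":{"type":"array","items":{"type":"array","items":{"type":"number"}}},"angular":{"type":"array","items":{"type":"array","items":{"type":"number"}}},"force":{"type":"number"}},"required":["claw","delta_pos","angular"]}

```bash
mkdir -p pics; ls
cat > h.py <<'E'
import numpy as np, cv2
from cell import arm
from scipy.spatial.transform import Rotation as R
def ray(im,c):
    K=np.array(im["mtx"]);T=np.array(im["T"])
    d=T[:3,:3]@np.linalg.solve(K,[c[0]*640,c[1]*400,1]);return T[:3,3],d
def atz(im,c,z):
    o,d=ray(im,c);return o+d*(z-o[2])/d[2]
def tri(rays):
    A=0;b=0
    for o,d in rays:
        d=d/np.linalg.norm(d);P=np.eye(3)-np.outer(d,d);A=A+P;b=b+P@o
    x=np.linalg.solve(A,b);return x,[float(np.linalg.norm((np.eye(3)-np.outer(d,d)/(d@d))@(x-o))) for o,d in rays]
def proj(im,p):
    T=np.array(im["T"]);q=T[:3,:3].T@(np.array(p)-T[:3,3]);u=np.array(im["mtx"])@q;return u[:2]/u[2]
def save(im,n):cv2.imwrite("pics/"+n,im["frame"][:,:,::-1])
E
python3 - <<'E'
from h import *
np.set_printoptions(precision=3,suppress=True)
S=arm.get_image("scene");D=arm.get_image("side")
save(S,"s.png");save(D,"d.png")
f=np.vstack([S["frame"],D["frame"]])[:,:,::-1];cv2.imwrite("pics/both.png",cv2.resize(f,(480,600)))
zs=dict(dish=0,stack_top=.051,plate_top=.041,key_grip=.132,lifting_key=.01,key_stand=0,drip_tray=0,deli_cup=0,wing_bolt=0,hex_key=0)
for n,z in zs.items():
  for nm,im in(("S",S),("D",D)):
    for r in arm.place_of(n,im)[:3]:
        print(n,nm,round(r["conf"],2),np.array(r["centre"])*[640,400],atz(im,r["centre"],z))
o=arm.observe();print(o["clock"],o["position"],o["ee_rot"],o["force"])
print(S["T"],D["T"])
E
```

```text
pics
dish S 0.95 [321.984 248.32 ] [0.525 0.178 0.   ]
dish S 0.28 [363.776 211.52 ] [0.678 0.22  0.   ]
dish D 0.71 [324.928 236.92 ] [0.53  0.182 0.   ]
dish D 0.54 [395.2  260.88] [0.621 0.02  0.   ]
stack_top S 0.58 [324.672 226.68 ] [0.533 0.18  0.051]
stack_top D 0.56 [325.696 217.8  ] [0.535 0.189 0.051]
plate_top S 0.84 [326.016 234.2  ] [0.528 0.17  0.041]
plate_top D 0.8 [325.184 222.4  ] [0.531 0.185 0.041]
plate_top D 0.3 [326.912 222.12 ] [0.535 0.184 0.041]
key_grip S 0.75 [254.784 182.4  ] [0.445 0.289 0.132]
key_grip S 0.69 [253.312 234.28 ] [0.362 0.155 0.132]
key_grip S 0.62 [201.088 186.88 ] [0.356 0.335 0.132]
key_grip D 0.86 [268.672 175.2  ] [0.447 0.315 0.132]
key_grip D 0.84 [230.592 176.6  ] [0.364 0.354 0.132]
lifting_key S 0.58 [211.008 254.6  ] [0.333 0.284 0.01 ]
lifting_key D 0.63 [238.72 229.48] [0.354 0.304 0.01 ]
key_stand S 0.79 [254.528 233.6  ] [0.44 0.3  0.  ]
key_stand D 0.87 [272.   218.68] [0.453 0.32  0.   ]
drip_tray S 0.67 [411.072 279.32 ] [0.605 0.008 0.   ]
drip_tray D 0.76 [392.896 260.8  ] [0.617 0.023 0.   ]
drip_tray D 0.3 [354.624 191.52 ] [0.718 0.33  0.   ]
deli_cup S 0.62 [345.088 186.32 ] [0.711 0.325 0.   ]
deli_cup S 0.55 [324.48 227.48] [0.571 0.228 0.   ]
deli_cup D 0.85 [352.   189.52] [0.718 0.343 0.   ]
wing_bolt S 0.55 [366.272 213.2  ] [0.678 0.212 0.   ]
wing_bolt D 0.62 [372.032 212.68 ] [0.696 0.215 0.   ]
hex_key S 0.49 [285.376 209.   ] [0.541 0.334 0.   ]
hex_key D 0.6 [300.608 204.6  ] [0.551 0.344 0.   ]
1.1 [0.214 0.587 0.194] [0.545 3.094 0.   ] [-0.379  0.559  0.513]
[[ 0.788 -0.348  0.508  0.099]
 [-0.615 -0.469  0.634 -0.354]
 [ 0.018 -0.812 -0.584  0.599]
 [ 0.     0.     0.     1.   ]] [[ 0.849 -0.255  0.462 -0.016]
 [-0.527 -0.449  0.721 -0.686]
 [ 0.024 -0.856 -0.516  0.73 ]
 [ 0.     0.     0.     1.   ]]
```

View pics/s.png

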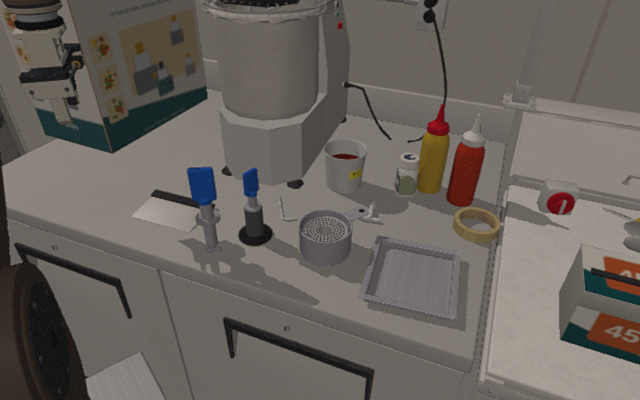

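View pics/d.png

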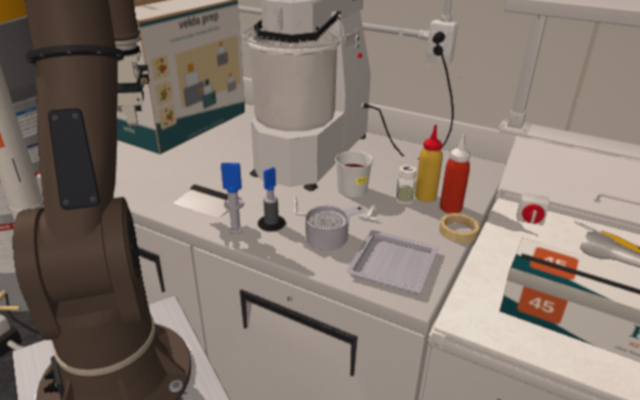

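Two key candidates: scene (202,186), larger with no black foot visible, and scene (254,182), in a stand with a black round foot. I expect the second, and will confirm it in a crop.

Run:
```python
import cv2
a=cv2.imread("pics/s.png")[155:270,180:370];cv2.imwrite("pics/crop.png",cv2.resize(a,None,fx=4.2,fy=4.2,interpolation=cv2.INTER_CUBIC))
```

```text
(no output)
```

View pics/crop.png

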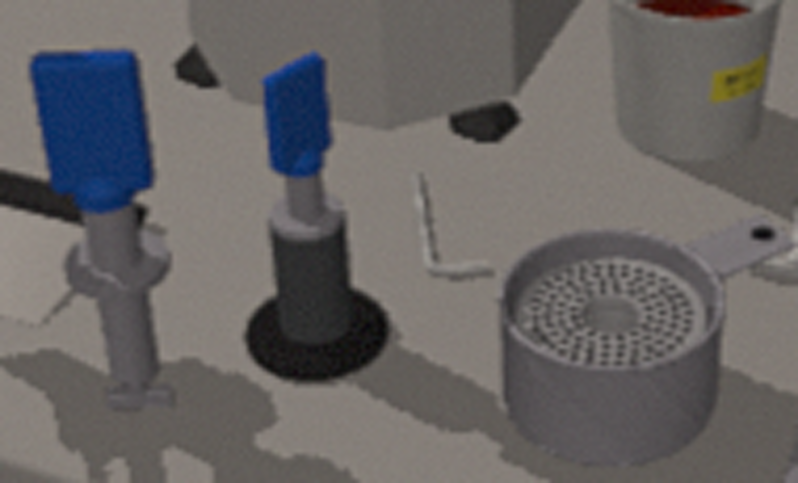

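The wanted key is the one at scene (254,182). It hangs by its collar in the black-footed stand, while the left one is bigger and free-standing. Next I'll plan a wrist view.

Run:
```python
from h import *
np.set_printoptions(precision=4,suppress=True)
W=arm.get_image("wrist");o=arm.observe()
Rt=R.from_rotvec(o["ee_rot"]).as_matrix();T=W["T"]
print("tool R\n",Rt);print("cam in tool",Rt.T@(T[:3,3]-o["position"]),"\n",Rt.T@T[:3,:3]);print(W["mtx"])
```

```text
tool R
 [[-0.9398  0.3418  0.    ]
 [ 0.3418  0.9398  0.    ]
 [-0.      0.     -1.    ]]
cam in tool [ 0.0813  0.0009 -0.191 ] 
 [[-0.0008 -0.9546 -0.2978]
 [ 1.     -0.0011  0.0007]
 [-0.001  -0.2978  0.9546]]
[[354.8371   0.     320.3927]
 [  0.     354.8371 199.7966]
 [  0.       0.       1.    ]]
```

>>> {"name": "carry_out", "arguments": {"claw": [5, 5, 5, 5, 5, 5, 5, 5, 5, 5, 5, 5, 5, 5], "delta_pos": [[0, 0, -3], [-2.6, -3.1, -2.6], [-2.6, -3.1, 0], [-2.6, -3.1, 0], [-2.6, -3.1, 0], [-2.6, -3.0, 0], [-2.8, -3.0, 0], [-3.6, -0.6, 0], [-3.6, -0.6, 0], [-3.6, -0.6, 0], [-3.6, -0.7, 0], [-3.6, -0.7, 0], [-3.6, -0.7, 0], [0, 0, 0]], "angular": [[0, 0, 0], [0, 0, 0], [0, 0, 0], [0, 0, 0], [0, 0, 0], [0, 0, 0], [0, 0, 0], [0, 0, 0], [0, 0, 0], [0, 0, 0], [0, 0, 0], [0, 0, 0], [0, 0, 0], [0, 0, 0]], "force": 40}}

```text
clock: 2.55
position: [0.493, 0.2458, 0.2502]
ee_rot: [0.555, 3.089, -0.002]
force: [0.3, -0.9, 0.2]
width: 0.543
gripper_force: 0.0
```

Run:
```python
from h import *
np.set_printoptions(precision=4,suppress=True)
W=arm.get_image("wrist");save(W,"w1.png")
o=arm.observe();print(o["clock"],o["position"],o["ee_rot"],o["width"],o["force"])
zs=dict(dish=0,stack_top=.051,key_grip=.132,key_stand=0,drip_tray=0,deli_cup=0,wing_bolt=0,hex_key=0)
for n,z in zs.items():
    for r in arm.place_of(n,W)[:3]:
        print(n,round(r["conf"],2),np.array(r["centre"])*[640,400],atz(W,r["centre"],z))
```

```text
2.6 [0.4907 0.2478 0.25  ] [ 0.5522  3.0919 -0.0012] 0.5463149274639644 [-1.0909  0.5145 -0.99  ]
dish 0.56 [277.888 201.6  ] [0.5298 0.1739 0.    ]
stack_top 0.72 [273.28 215.48] [0.5306 0.1741 0.051 ]
key_grip 0.63 [355.584 105.48 ] [0.4402 0.2981 0.132 ]
key_stand 0.96 [345.28  99.92] [0.4398 0.2984 0.    ]
deli_cup 0.33 [276.288 212.08 ] [0.5425 0.1664 0.    ]
wing_bolt 0.8 [338.624 292.4  ] [ 0.685   0.2029 -0.    ]
hex_key 0.68 [398.976 168.8  ] [0.543  0.3345 0.    ]
```

View pics/w1.png

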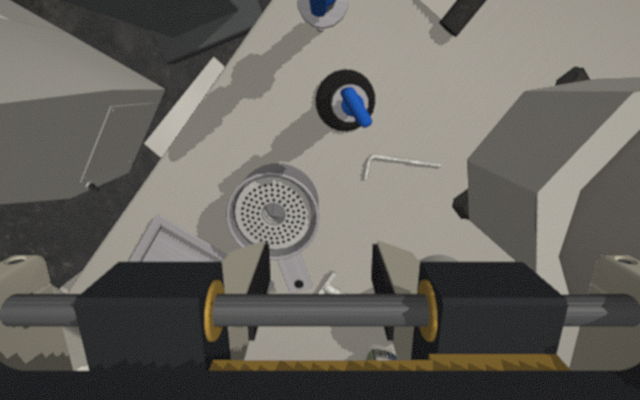

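The wrist view shows the wanted key at (355,105) in its stand and the dish at (274,213), with its lug hole at (299,284). Now I'll fit the handle's pose and the lug's direction.

```bash
cat >> h.py <<'E'
from scipy.optimize import minimize
def bluemask(im):
    f=im["frame"].astype(int);return ((f[:,:,2]>f[:,:,0]+50)&(f[:,:,2]>f[:,:,1]+30)).astype(np.uint8)
def handle_fit(im,m,x0,zb):  # x0=[x,y,yaw], zb=height of foot
    def iou(x):
        c,s=np.cos(x[2]),np.sin(x[2]);P=[]
        for a in(-.017,.017):
            for b in(-.005,.005):
                for z in(.096,.148):P.append(proj(im,[x[0]+c*a-s*b,x[1]+s*a+c*b,zb+z]))
        h=cv2.convexHull((np.array(P)*16).astype(np.int32));k=np.zeros(m.shape,np.uint8);cv2.fillConvexPoly(k,h,1,shift=4)
        return -(k&m).sum()/max(1,(k|m).sum())
    best=None
    for y in np.linspace(0,np.pi,13)[:-1]:
        r=minimize(iou,[x0[0],x0[1],y],method="Nelder-Mead",options=dict(initial_simplex=[[x0[0],x0[1],y],[x0[0]+.006,x0[1],y],[x0[0],x0[1]+.006,y],[x0[0],x0[1],y+.2]],xatol=1e-5,fatol=1e-5))
        if best is None or r.fun<best.fun:best=r
    return best.x,best.fun
E
python3 - <<'E'
from h import *
np.set_printoptions(precision=4,suppress=True)
W=arm.get_image("wrist")
m=bluemask(W);n,l,st,c=cv2.connectedComponentsWithStats(m)
for i in range(1,n):
    if st[i,4]>50:print(i,st[i],c[i])
i=min((i for i in range(1,n) if st[i,4]>50),key=lambda i:np.hypot(*(c[i]-[355,105])))
print(handle_fit(W,(l==i).astype(np.uint8),[.441,.299],.01))
for n,z in (("dish",0),("stack_top",.051)):
    for r in arm.place_of(n,W)[:1]:print(n,atz(W,r["centre"],z))
h=atz(W,[299/640,284/400],.055);print("lug hole",h)
r=arm.trace("plate_top",W)[0]["region"].astype(np.uint8)
cn=max(cv2.findContours(r,cv2.RETR_EXTERNAL,cv2.CHAIN_APPROX_NONE)[0],key=len)
e=cv2.fitEllipse(cn);print(e,atz(W,np.array(e[0])/[640,400],.051))
E
```

```text
1 [305   0  32  24 391] [320.0946   7.1611]
5 [339  96  29  39 649] [352.0832 114.6287]
(array([ 0.445,  0.319, -0.2  ]), np.float64(0.0))
dish [0.5293 0.1765 0.    ]
stack_top [0.5277 0.1747 0.051 ]
lug hole [0.6187 0.1766 0.055 ]
((270.61871337890625, 215.5840606689453), (69.00308227539062, 77.76419830322266), 106.49402618408203) [0.5251 0.1768 0.051 ]h.py:27: RuntimeWarning: overflow encountered in scalar negative
  return -(k&m).sum()/max(1,(k|m).sum())
```

```bash
sed -i 's/return -(k&m).sum()\/max(1,(k|m).sum())/return -float((k\&m).sum())\/max(1,float((k|m).sum()))/' h.py
python3 - <<'E'
from h import *
np.set_printoptions(precision=4,suppress=True)
for _ in range(2):
    W=arm.get_image("wrist")
    m=bluemask(W);n,l,st,c=cv2.connectedComponentsWithStats(m)
    i=min((i for i in range(1,n) if st[i,4]>50),key=lambda i:np.hypot(*(c[i]-[355,105])))
    print(st[i],handle_fit(W,(l==i).astype(np.uint8),[.441,.299],.01))
    print(W["T"][:3,3],arm.observe()["position"],proj(W,[.441,.299,.158]))
S=arm.get_image("scene");m=bluemask(S);n,l,st,c=cv2.connectedComponentsWithStats(m);i=min((i for i in range(1,n) if st[i,4]>50),key=lambda i:np.hypot(*(c[i]-[254,182])))
print(st[i],handle_fit(S,(l==i).astype(np.uint8),[.441,.299],.01))
W["frame"][m*0>1]=0
E
```

```text
[339  95  29  39 652] (array([0.4394, 0.2966, 0.2517]), np.float64(-0.7295918367346939))
[0.4126 0.2787 0.4412] [0.4888 0.2501 0.2502] [356.9703 115.5899]
[339  95  30  39 654] (array([0.4403, 0.2971, 0.2383]), np.float64(-0.7357774968394437))
[0.4127 0.2786 0.4411] [0.4888 0.25   0.2501] [357.0297 115.4814]
[243 168  15  29 357] (array([0.4388, 0.2958, 0.5988]), np.float64(-0.8925831202046036))
```

Run:
```python
from h import *
np.set_printoptions(precision=4,suppress=True)
W=arm.get_image("wrist");save(W,"w2.png")
f=W["frame"].astype(int);c=f[90:140,330:378]
cv2.imwrite("pics/hc.png",cv2.resize(c[:,:,::-1].astype(np.uint8),None,fx=10,fy=10,interpolation=cv2.INTER_NEAREST))
for t in(15,25,40):
    m=((f[:,:,2]>f[:,:,0]+t)&(f[:,:,2]>f[:,:,1]+t*.6)).astype(np.uint8);m[:,:325]=0;m[:80]=0;m[150:]=0;m[:,390:]=0
    print(t,m.sum(),handle_fit(W,m,[.440,.297],.01))
```

```text
15 754 (array([0.4402, 0.2976, 3.34  ]), np.float64(-0.7818831942789034))
25 723 (array([0.4397, 0.2973, 3.3733]), np.float64(-0.769889840881273))
40 678 (array([0.4397, 0.2973, 3.3753]), np.float64(-0.7515683814303639))
```

View pics/hc.png

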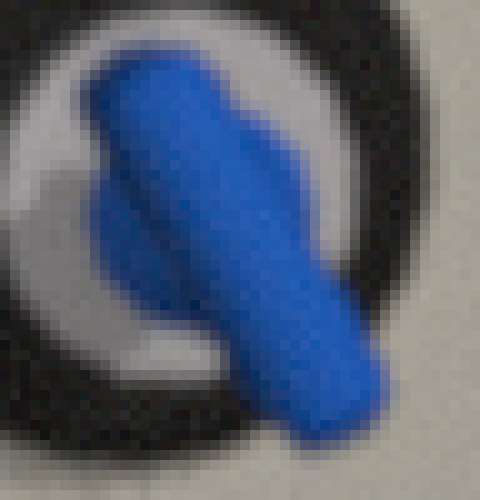

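The handle's top face runs from about px (345,99) to (364,129), with a round boss below it that biased the fit.

Run:
```python
from h import *
np.set_printoptions(precision=4,suppress=True)
W=arm.get_image("wrist")
a=atz(W,np.array([345,98.5])/[640,400],.158);b=atz(W,np.array([364.5,130])/[640,400],.158)
d=b-a;print(a,b,np.linalg.norm(d),(a+b)/2,np.arctan2(d[1],d[0]))
o=arm.observe();print(o["position"],R.from_rotvec(o["ee_rot"]).as_matrix(),o["joints"])
# dish rim: gradient-free, via trace
for n in("dish","plate_top"):
  for r in arm.trace(n,W)[:1]:
    print(n,r["conf"],np.array(r["centre"])*[640,400],r["region"].sum())
```

```text
[0.4259 0.2942 0.158 ] [0.4537 0.3009 0.158 ] 0.028647022834464245 [0.4398 0.2976 0.158 ] 0.23665705826276962
[0.4889 0.2499 0.2501] [[-0.9397  0.3419  0.    ]
 [ 0.3419  0.9397  0.    ]
 [-0.      0.     -1.    ]] [-0.7721  0.2663  0.2602  1.6925 -0.0729  1.1923  0.7282]
dish 0.63 [276.8 222.8] 3129
plate_top 0.79 [276.928 213.6  ] 3783
```

>>> {"name": "carry_out", "arguments": {"claw": [5, 5, 5, 5, 5, 5, 5], "delta_pos": [[3.12, 1.4, 0], [3.12, 1.4, 0], [0, 0, 0], [0, 0, 0], [0, 0, 0], [0, 0, 0], [0, 0, 2]], "angular": [[0, 0, 0], [0, 0, 0], [0, 0, -0.147], [0, 0, -0.147], [0, 0, -0.147], [0, 0, -0.147], [0, 0, 0]]}}

```text
clock: 4.25
position: [0.4413, 0.2986, 0.2321]
ee_rot: [-0.382, 3.114, 0.004]
force: [0.3, -0.6, -0.7]
width: 0.545
gripper_force: 0.0
```

Run:
```python
from h import *
np.set_printoptions(precision=4,suppress=True)
for _ in range(4):W=arm.get_image("wrist")
f=W["frame"];cv2.imwrite("pics/w3.png",f[:,:,::-1])
o=arm.observe();print(o["clock"],o["position"],R.from_rotvec(o["ee_rot"]).as_matrix(),o["joints"])
for p in([.44,.2975,.158],[.44+.017*np.cos(.237),.2975+.017*np.sin(.237),.158],[.44-.017*np.cos(.237),.2975-.017*np.sin(.237),.158]):print(proj(W,p))
for n,z in (("key_grip",.132),("key_stand",0)):
    for r in arm.place_of(n,W)[:2]:print(n,r["conf"],np.array(r["centre"])*[640,400],atz(W,r["centre"],z))
```

```text
4.45 [0.4396 0.2974 0.2302] [[-0.9717 -0.2361 -0.0007]
 [-0.2361  0.9717 -0.0006]
 [ 0.0008 -0.0004 -1.    ]] [-0.8014  0.25    0.133   1.7568 -0.0361  1.138   1.1519]
[319.447 199.467]
[319.4525 220.0576]
[319.4412 178.107 ]
key_grip 0.95 [317.12 191.52] [0.4415 0.2958 0.132 ]
key_grip 0.62 [360.32  80.2 ] [0.3469 0.3074 0.132 ]
key_stand 0.61 [319.168 160.   ] [0.4395 0.2967 0.    ]
```

View pics/w3.png

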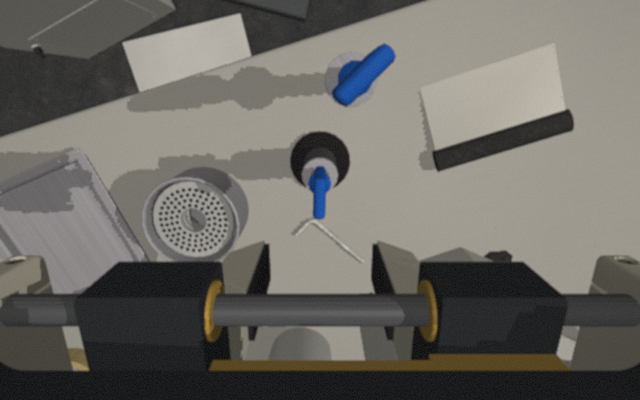

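The handle lies along the tool's x, between the fingers: column 320, rows 170–218, as predicted. I'll descend and grip.

>>> {"name": "carry_out", "arguments": {"claw": [5, 5, 5, 5, 5, 0, 0, 0, 0, 0, 0], "delta_pos": [[0, 0, 3], [0, 0, 3], [0, 0, 3], [0, 0, 2.5], [0, 0, 0], [0, 0, 0], [0, 0, 0], [0, 0, 0], [0, 0, 0], [0, 0, 0], [0, 0, 0]], "angular": [[0, 0, 0], [0, 0, 0], [0, 0, 0], [0, 0, 0], [0, 0, 0], [0, 0, 0], [0, 0, 0], [0, 0, 0], [0, 0, 0], [0, 0, 0], [0, 0, 0]], "force": 50}}

```text
clock: 5.65
position: [0.4399, 0.2976, 0.1154]
ee_rot: [-0.375, 3.119, 0.0]
force: [-1.0, -0.1, 1.3]
width: 0.1
gripper_force: 50.0
```

Run:
```python
from h import *
np.set_printoptions(precision=4,suppress=True)
o=arm.observe();print(o["clock"],o["position"],o["ee_rot"],o["width"]*9.18,o["gripper_force"],o["force"],o["ft_torque"])
```

```text
5.65 [0.4399 0.2976 0.1154] [-0.3746  3.1188  0.0003] 0.9138908669710168 49.95123624801636 [-0.9615 -0.1314  1.3034] [-0.0177  0.008   0.0225]
```

>>> {"name": "carry_out", "arguments": {"claw": [0, 0, 0, 0, 0, 0], "delta_pos": [[0, 0, -3], [0, 0, -3], [0, 0, -3], [0, 0, -2.5], [0, 0, 0], [0, 0, 0]], "angular": [[0, 0, 0], [0, 0, 0], [0, 0, 0], [0, 0, 0], [0, 0, 0], [0, 0, 0]]}}

```text
clock: 6.25
position: [0.4397, 0.2976, 0.2301]
ee_rot: [-0.375, 3.119, 0.001]
force: [-0.1, 0.7, -0.6]
width: 0.099
gripper_force: 49.9
```

```bash
cat >> h.py <<'E'
def plate_fit(im,x0,z=.051):
    # bore (r 14) and plate rim (r 45) by gradient along projected circles
    g=cv2.GaussianBlur(cv2.cvtColor(im["frame"],cv2.COLOR_RGB2GRAY).astype(np.float32),(0,0),1)
    th=np.linspace(0,2*np.pi,90,endpoint=False)
    def samp(x,y,r,z):
        p=np.array([proj(im,[x+r*np.cos(t),y+r*np.sin(t),z]) for t in th],np.float32)
        return cv2.remap(g,p[:,0:1],p[:,1:2],cv2.INTER_LINEAR).ravel()
    def sc(x,spec):
        s=0
        for r,zz,sg in spec:s-=np.median(sg*(samp(x[0],x[1],r+.0015,zz)-samp(x[0],x[1],r-.0015,zz)))
        return s
    out={}
    for k,spec in dict(bore=[(.014,z,1)],rim=[(.049,.061,1)],).items():
        c=[(sc([x0[0]+a,x0[1]+b],spec),a,b) for a in np.arange(-.008,.0081,.002) for b in np.arange(-.008,.0081,.002)]
        _,a,b=min(c);r=minimize(sc,[x0[0]+a,x0[1]+b],args=(spec,),method="Nelder-Mead",options=dict(initial_simplex=[[x0[0]+a,x0[1]+b],[x0[0]+a+.001,x0[1]+b],[x0[0]+a,x0[1]+b+.001]]))
        out[k]=(r.x.round(4),round(float(r.fun),1))
    return out
E
python3 - <<'E'
from h import *
np.set_printoptions(precision=4,suppress=True)
W=arm.get_image("wrist");S=arm.get_image("scene");D=arm.get_image("side");save(W,"w4.png");save(S,"s4.png");save(D,"d4.png")
o=arm.observe();print(o["clock"],o["position"],o["ee_rot"],o["width"]*9.18,o["force"],o["ft_torque"])
for im in(W,S,D):
    print(plate_fit(im,[.529,.175]))
    for n,z in (("stack_top",.051),("dish",0),("drip_tray",0)):
        for r in arm.place_of(n,im)[:1]:print(n,round(r["conf"],2),atz(im,r["centre"],z))
for n in("key_foot","key_grip","key_shoulder"):
    c=[[(im,r["centre"]) for r in arm.place_of(n,im)[:3]] for im in(S,D)]
    print(n,[[np.array(x[1])*[640,400] for x in q] for q in c])
    for a in c[0]:
        for b in c[1]:print(tri([ray(*a),ray(*b)]))
E
```

```text
6.4 [0.4391 0.2971 0.2288] [ 0.3746 -3.1172  0.0021] 0.9421465700913738 [-0.1504 -0.6619 -1.0948] [-0.0162  0.0582  0.0322]
{'bore': (array([0.5284, 0.1745]), -18.6), 'rim': (array([0.5288, 0.1752]), -24.9)}
stack_top 0.77 [0.5299 0.1741 0.051 ]
dish 0.72 [0.5306 0.1774 0.    ]
drip_tray 0.62 [0.6089 0.0114 0.    ]
{'bore': (array([0.5249, 0.1753]), -4.7), 'rim': (array([0.5291, 0.1763]), -11.0)}
dish 0.91 [0.5234 0.1702 0.    ]
drip_tray 0.63 [0.6024 0.0107 0.    ]
{'bore': (array([0.526, 0.177]), -3.1), 'rim': (array([0.5292, 0.1829]), -9.4)}
stack_top 0.63 [0.5321 0.1766 0.051 ]
dish 0.62 [0.5339 0.1718 0.    ]
drip_tray 0.56 [0.6119 0.0188 0.    ]
key_foot [[array([215.488, 251.8  ]), array([250.624, 184.6  ])], [array([233.6 , 231.48]), array([325.888, 222.4  ]), array([268.48, 183.4 ])]]
(array([0.3184, 0.2302, 0.0619]), [0.0039899222134002895, 0.003989922213400287])
(array([ 0.1076, -0.4202,  0.5868]), [0.056933344492559664, 0.05693334449255948])
(array([ 0.1816, -0.202 ,  0.4425]), [0.023766782545377823, 0.023766782545377743])
(array([ 0.0524, -0.4696,  0.6274]), [0.044874245
[... 590 characters left out ...]
)
(array([0.3491, 0.3184, 0.1513]), [0.00028453369857436275, 0.00028453369857431987])
(array([ 0.125 , -0.3356,  0.5722]), [0.019840354080721306, 0.01984035408072131])
(array([ 0.127 , -0.3328,  0.5482]), [0.03311248974591478, 0.03311248974591483])
key_shoulder [[array([210.688, 244.4  ]), array([249.92, 176.6 ])], [array([235.072, 226.28 ]), array([270.72, 175.68])]]
(array([0.3321, 0.2701, 0.0467]), [0.0010978695003133333, 0.0010978695003131496])
(array([ 0.1693, -0.2329,  0.4728]), [0.025279032166970108, 0.025279032166970066])
(array([ 0.0406, -0.4971,  0.6468]), [0.042741826370982144, 0.042741826370982255])
(array([0.4589, 0.3315, 0.1192]), [0.0009253031281787591, 0.0009253031281786725])
```

>>> {"name": "carry_out", "arguments": {"claw": [0, 0, 0, 0, 0, 0, 0], "delta_pos": [[-1.16, -2.8, 0], [-1.16, -2.8, 0], [-1.16, -2.8, 0], [-1.16, -2.8, 0], [-1.16, -2.8, 0], [0, 0, 2], [0, 0, 1]], "angular": [[0, 0, 0], [0, 0, 0], [0, 0, 0], [0, 0, 0], [0, 0, 0], [0, 0, 0], [0, 0, 0]]}}

```text
clock: 7.85
position: [0.5292, 0.1743, 0.199]
ee_rot: [0.372, -3.119, 0.001]
force: [-1.0, 0.7, -1.9]
width: 0.098
gripper_force: 49.9
```

Run:
```python
from h import *
np.set_printoptions(precision=4,suppress=True)
for _ in range(2):W=arm.get_image("wrist")
S=arm.get_image("scene");D=arm.get_image("side");save(S,"s5.png")
o=arm.observe();print(o["clock"],o["position"],R.from_rotvec(o["ee_rot"]).as_matrix(),o["joints"])
p=np.array(o["position"])
for z in(.032,.007,-.019-.122+.122): pass
out=[]
for n,im in(("S",S),("D",D),("W",W)):
    for h in(-.103,-.087,-.036,.019): print(n,h,proj(im,p+[0,0,h]))
def crop(im,r,c,s):return cv2.resize(im["frame"][r[0]:r[1],c[0]:c[1],::-1],None,fx=s,fy=s,interpolation=cv2.INTER_CUBIC)
a=crop(S,(120,250),(270,370),4);b=crop(W,(100,360),(200,440),2)
H=520;cv2.imwrite("pics/m5.png",np.hstack([a,b[:,100:480]]))
```

```text
8.05 [0.5288 0.1762 0.2003] [[-0.9712 -0.2383 -0.0005]
 [-0.2383  0.9712  0.0002]
 [ 0.0005  0.0003 -1.    ]] [-0.5748  0.319   0.2076  1.7443 -0.0735  1.0863  1.4683]
S -0.103 [324.8483 209.4279]
S -0.087 [325.0209 202.589 ]
S -0.036 [325.5976 179.7361]
S 0.019 [326.2691 153.1271]
D -0.103 [326.8137 204.624 ]
D -0.087 [326.9548 198.8127]
D -0.036 [327.4182 179.7403]
D 0.019 [327.942  158.1833]
W -0.103 [320.2391 189.9748]
W -0.087 [320.2493 195.2836]
W -0.036 [320.2906 216.747 ]
W 0.019 [320.3593 252.5   ]
```

View pics/m5.png

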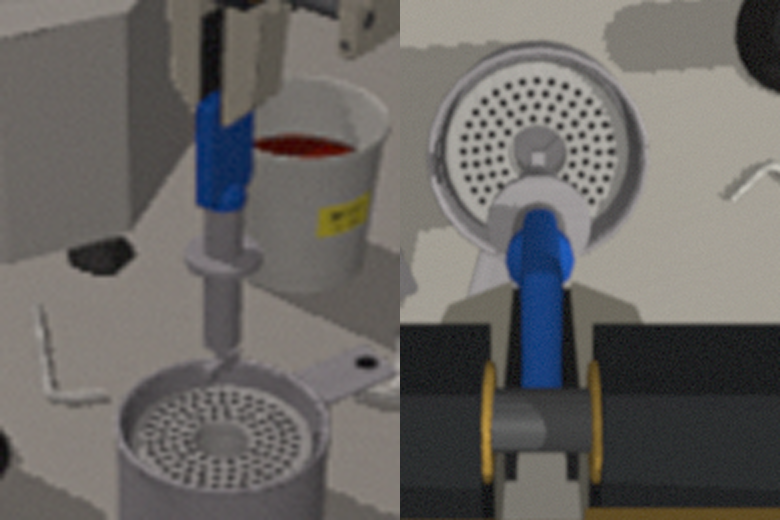

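The foot is over the bore: wrist crop (538,157) against bore (538,150), and the scene shows the rod at column 325.5, as predicted. I'll descend in stages and watch the force.

>>> {"name": "carry_out", "arguments": {"claw": [0, 0, 0, 0, 0, 0, 0, 0, 0], "delta_pos": [[0, 0, 2], [0, 0, 2], [0, 0, 0.3], [0, 0, 0.2], [0, 0, 0.2], [0, 0, 0.2], [0, 0, 0.1], [0, 0, 0], [0, 0, 0]], "angular": [[0, 0, 0], [0, 0, 0], [0, 0, 0], [0, 0, 0], [0, 0, 0], [0, 0, 0], [0, 0, 0], [0, 0, 0], [0, 0, 0]]}}

```text
clock: 8.95
position: [0.5294, 0.1754, 0.1503]
ee_rot: [-0.375, 3.119, 0.0]
force: [-0.7, -0.3, -1.6]
width: 0.102
gripper_force: 49.9
```

>>> {"name": "carry_out", "arguments": {"claw": [0, 0, 0, 0, 0, 0, 0], "delta_pos": [[0, 0, 0.3], [0, 0, 0.2], [0, 0, 0.2], [0, 0, 0.2], [0, 0, 0.1], [0, 0, 0], [0, 0, 0]], "angular": [[0, 0, 0], [0, 0, 0], [0, 0, 0], [0, 0, 0], [0, 0, 0], [0, 0, 0], [0, 0, 0]]}}

```text
clock: 9.65
position: [0.5294, 0.1753, 0.1402]
ee_rot: [-0.375, 3.119, 0.0]
force: [1.8, 0.2, -0.3]
width: 0.101
gripper_force: 49.9
```

>>> {"name": "carry_out", "arguments": {"claw": [0, 0, 0, 0, 0, 0, 0], "delta_pos": [[0, 0, 0.3], [0, 0, 0.2], [0, 0, 0.2], [0, 0, 0.2], [0, 0, 0.1], [0, 0, 0], [0, 0, 0]], "angular": [[0, 0, 0], [0, 0, 0], [0, 0, 0], [0, 0, 0], [0, 0, 0], [0, 0, 0], [0, 0, 0]]}}

```text
clock: 10.35
position: [0.5293, 0.1753, 0.1301]
ee_rot: [-0.375, 3.119, 0.0]
force: [-0.3, -0.1, -1.1]
width: 0.105
gripper_force: 49.9
```

>>> {"name": "carry_out", "arguments": {"claw": [0, 0, 0, 0, 0, 0], "delta_pos": [[0, 0, 0.2], [0, 0, 0.2], [0, 0, 0.1], [0, 0, 0.1], [0, 0, 0.1], [0, 0, 0]], "angular": [[0, 0, 0], [0, 0, 0], [0, 0, 0], [0, 0, 0], [0, 0, 0], [0, 0, 0]]}}

```text
clock: 10.95
position: [0.5317, 0.1763, 0.1259]
ee_rot: [-0.374, 3.114, 0.003]
force: [-2.4, -0.5, 21.2]
width: 0.101
gripper_force: 50.0
```

Contact with the base is at foot z ≈ 0.0225. I'll ease off to light pressure and turn to search.

>>> {"name": "carry_out", "arguments": {"claw": [0, 0, 0, 0, 0], "delta_pos": [[0, 0, -0.15], [0, 0, 0], [0, 0, 0], [0, 0, 0], [0, 0, 0]], "angular": [[0, 0, 0], [0, 0, 0], [0, 0, -0.1], [0, 0, -0.1], [0, 0, 0]]}}

```text
clock: 11.45
position: [0.5307, 0.1758, 0.1261]
ee_rot: [-0.689, 3.062, 0.001]
force: [-1.3, -0.5, 10.5]
width: 0.104
gripper_force: 50.0
```

Run:
```python
from h import *
np.set_printoptions(precision=4,suppress=True)
o=arm.observe();print(o["clock"],o["position"],o["ee_rot"],o["force"],o["ft_torque"])
```

```text
11.45 [0.5307 0.1758 0.1261] [-0.6888  3.0618  0.0012] [-1.3033 -0.4551 10.4675] [0.0881 0.3384 0.0153]
```

>>> {"name": "carry_out", "arguments": {"claw": [0, 0, 0, 0, 0, 0], "delta_pos": [[0.17, 0.03, -0.2], [0, 0, 0.2], [0, 0, 0], [0, 0, 0], [0, 0, 0], [0, 0, 0]], "angular": [[0, 0, 0], [0, 0, 0], [0, 0, 0], [0, 0, -0.1], [0, 0, -0.1], [0, 0, 0]]}}

```text
clock: 12.05
position: [0.529, 0.1754, 0.1261]
ee_rot: [-0.991, 2.978, 0.001]
force: [-1.0, -0.6, 12.6]
width: 0.105
gripper_force: 50.0
```

>>> {"name": "carry_out", "arguments": {"claw": [0, 0, 0, 0], "delta_pos": [[0, 0, 0], [0, 0, 0], [0, 0, 0], [0, 0, 0]], "angular": [[0, 0, -0.1], [0, 0, -0.1], [0, 0, -0.05], [0, 0, 0]]}}

```text
clock: 12.45
position: [0.5291, 0.1754, 0.1261]
ee_rot: [-1.352, 2.832, -0.0]
force: [-0.8, -0.1, 12.5]
width: 0.1
gripper_force: 50.0
```

>>> {"name": "carry_out", "arguments": {"claw": [0, 0, 0, 0], "delta_pos": [[0, 0, 0], [0, 0, 0], [0, 0, 0], [0, 0, 0]], "angular": [[0, 0, -0.1], [0, 0, -0.1], [0, 0, -0.05], [0, 0, 0]]}}

```text
clock: 12.85
position: [0.5292, 0.1753, 0.1261]
ee_rot: [-1.694, 2.641, -0.001]
force: [-0.4, -0.6, 12.7]
width: 0.1
gripper_force: 50.0
```

>>> {"name": "carry_out", "arguments": {"claw": [0, 0, 0, 0, 0, 0], "delta_pos": [[0, 0, 0], [0, 0, 0], [0, 0, 0], [0, 0, 0], [0, 0, 0], [0, 0, 0]], "angular": [[0, 0, 0.14], [0, 0, 0.14], [0, 0, 0.14], [0, 0, 0.14], [0, 0, 0.1], [0, 0, 0]]}}

```text
clock: 13.45
position: [0.5293, 0.1758, 0.1261]
ee_rot: [-0.739, 3.049, 0.001]
force: [0.5, -0.1, 11.8]
width: 0.102
gripper_force: 50.0
```

>>> {"name": "carry_out", "arguments": {"claw": [0, 0, 0, 0], "delta_pos": [[0, 0, 0], [0, 0, 0], [0, 0, 0], [0, 0, 0]], "angular": [[0, 0, 0.1], [0, 0, 0.1], [0, 0, 0.05], [0, 0, 0]]}}

```text
clock: 13.85
position: [0.5293, 0.1757, 0.1261]
ee_rot: [-0.356, 3.118, 0.002]
force: [0.1, 0.8, 10.1]
width: 0.103
gripper_force: 50.0
```

>>> {"name": "carry_out", "arguments": {"claw": [0, 0, 0, 0], "delta_pos": [[0, 0, 0], [0, 0, 0], [0, 0, 0], [0, 0, 0]], "angular": [[0, 0, 0.1], [0, 0, 0.1], [0, 0, 0.05], [0, 0, 0]]}}

```text
clock: 14.25
position: [0.5292, 0.1756, 0.1259]
ee_rot: [0.036, 3.138, 0.002]
force: [0.7, 0.2, 10.4]
width: 0.1
gripper_force: 50.0
```

>>> {"name": "carry_out", "arguments": {"claw": [0, 0, 0, 0], "delta_pos": [[0, 0, 0], [0, 0, 0], [0, 0, 0], [0, 0, 0]], "angular": [[0, 0, 0.1], [0, 0, 0.1], [0, 0, 0.05], [0, 0, 0]]}}

```text
clock: 14.65
position: [0.529, 0.1757, 0.1257]
ee_rot: [0.427, 3.11, 0.003]
force: [0.3, 1.4, 8.2]
width: 0.103
gripper_force: 50.0
```

>>> {"name": "carry_out", "arguments": {"claw": [0, 0, 0, 0], "delta_pos": [[0, 0, 0], [0, 0, 0], [0, 0, 0], [0, 0, 0]], "angular": [[0, 0, 0.1], [0, 0, 0.1], [0, 0, 0], [0, 0, 0]]}}

```text
clock: 15.05
position: [0.5282, 0.1753, 0.125]
ee_rot: [0.733, 3.054, 0.001]
force: [-0.3, -0.5, -1.3]
width: 0.101
gripper_force: 49.9
```

>>> {"name": "carry_out", "arguments": {"claw": [0, 0, 0, 0], "delta_pos": [[0, 0, 0], [0, 0, 0], [0, 0, 0], [0, 0, 0]], "angular": [[0, 0, 0.1], [0, 0, 0.1], [0, 0, 0], [0, 0, 0]]}}

```text
clock: 15.45
position: [0.5274, 0.1749, 0.1243]
ee_rot: [-1.029, -2.968, 0.001]
force: [-0.3, 0.0, -2.2]
width: 0.102
gripper_force: 50.0
```

>>> {"name": "carry_out", "arguments": {"claw": [0, 0, 0, 0], "delta_pos": [[0, 0, 0], [0, 0, 0], [0, 0, 0], [0, 0, 0]], "angular": [[0, 0, 0.1], [0, 0, 0.1], [0, 0, 0], [0, 0, 0]]}}

```text
clock: 15.85
position: [0.5275, 0.1749, 0.1245]
ee_rot: [-1.319, -2.851, 0.0]
force: [0.1, -0.4, -2.9]
width: 0.105
gripper_force: 50.0
```

>>> {"name": "carry_out", "arguments": {"claw": [0, 0, 0, 0], "delta_pos": [[0, 0, 0], [0, 0, 0], [0, 0, 0], [0, 0, 0]], "angular": [[0, 0, 0.1], [0, 0, 0.1], [0, 0, 0], [0, 0, 0]]}}

```text
clock: 16.25
position: [0.5275, 0.1748, 0.1245]
ee_rot: [-1.596, -2.706, 0.001]
force: [0.9, -0.1, -2.3]
width: 0.105
gripper_force: 50.0
```

The force vanished near yaw −0.47, so the foot dropped into the slot and the base has been turning with it since. I'll lower into the slot.

>>> {"name": "carry_out", "arguments": {"claw": [0, 0, 0, 0, 0, 0], "delta_pos": [[0, 0, 0.1], [0, 0, 0.1], [0, 0, 0.1], [0, 0, 0.1], [0, 0, 0], [0, 0, 0]], "angular": [[0, 0, 0], [0, 0, 0], [0, 0, 0], [0, 0, 0], [0, 0, 0], [0, 0, 0]]}}

```text
clock: 16.85
position: [0.5283, 0.175, 0.1213]
ee_rot: [1.601, 2.702, 0.002]
force: [-0.0, 1.0, 4.8]
width: 0.099
gripper_force: 50.1
```

Run:
```python
from h import *
np.set_printoptions(precision=4,suppress=True)
o=arm.observe();print(o["clock"],o["position"],o["ee_rot"],o["force"],o["ft_torque"],o["joints"])
```

```text
16.85 [0.5283 0.175  0.1213] [1.6005 2.7024 0.0019] [-0.0125  0.9627  4.8396] [-0.0197 -0.0277  0.1425] [-0.7922  0.4237  0.5159  1.8653 -0.2586  0.9174  0.3454]
```

>>> {"name": "carry_out", "arguments": {"claw": [0, 0, 0, 0, 0, 0], "delta_pos": [[0, 0, 0], [0, 0, 0], [0, 0, 0.1], [0, 0, 0.1], [0, 0, 0.1], [0, 0, 0]], "angular": [[0, 0, -0.06], [0, 0, -0.06], [0, 0, 0], [0, 0, 0], [0, 0, 0], [0, 0, 0]]}}

```text
clock: 17.45
position: [0.5275, 0.1748, 0.1173]
ee_rot: [-1.439, -2.792, 0.001]
force: [-0.0, 0.5, -1.2]
width: 0.1
gripper_force: 49.9
```

Run:
```python
from h import *
np.set_printoptions(precision=4,suppress=True)
o=arm.observe();print(o["clock"],o["position"],o["ee_rot"],o["force"],o["ft_torque"])
```

```text
17.45 [0.5275 0.1748 0.1173] [-1.4388 -2.7925  0.0007] [-0.0133  0.474  -1.2486] [ 0.0062 -0.163  -0.011 ]
```

>>> {"name": "carry_out", "arguments": {"claw": [0, 0, 0, 0, 0, 0, 0, 0], "delta_pos": [[0, 0, 0.2], [0, 0, 0.2], [0, 0, 0.1], [0, 0, 0.1], [0, 0, 0.1], [0, 0, 0.05], [0, 0, 0], [0, 0, 0]], "angular": [[0, 0, 0], [0, 0, 0], [0, 0, 0], [0, 0, 0], [0, 0, 0], [0, 0, 0], [0, 0, 0], [0, 0, 0]]}}

```text
clock: 18.25
position: [0.5278, 0.1749, 0.1103]
ee_rot: [1.438, 2.793, 0.001]
force: [-1.2, -0.8, 0.8]
width: 0.101
gripper_force: 50.0
```

Run:
```python
from h import *
np.set_printoptions(precision=4,suppress=True)
o=arm.observe();print(o["clock"],o["position"],o["ee_rot"],o["force"],o["ft_torque"])
```

```text
18.25 [0.5278 0.1749 0.1103] [1.438  2.7929 0.0005] [-1.1619 -0.7515  0.8336] [-0.0496  0.1076 -0.008 ]
```

The shoulder is on the base (foot z ≈ 0.005). Turning about 1.2 rad to lock.

>>> {"name": "carry_out", "arguments": {"claw": [0, 0, 0, 0, 0, 0, 0, 0, 0, 0], "delta_pos": [[0, 0, -0.05], [0, 0, 0], [0, 0, 0], [0, 0, 0], [0, 0, 0], [0, 0, 0], [0, 0, 0], [0, 0, 0], [0, 0, 0], [0, 0, 0]], "angular": [[0, 0, 0], [0, 0, -0.14], [0, 0, -0.14], [0, 0, -0.14], [0, 0, -0.14], [0, 0, -0.14], [0, 0, -0.14], [0, 0, -0.14], [0, 0, -0.14], [0, 0, -0.14]]}}

```text
clock: 19.25
position: [0.5275, 0.1748, 0.1104]
ee_rot: [0.492, -3.102, 0.0]
force: [0.0, -0.3, -0.4]
width: 0.099
gripper_force: 49.9
```

Run:
```python
from h import *
np.set_printoptions(precision=4,suppress=True)
o=arm.observe();print(o["clock"],o["position"],o["ee_rot"],o["force"],o["ft_torque"],o["joints"])
```

```text
19.25 [0.5275 0.1748 0.1104] [ 0.4924 -3.1024  0.0002] [ 0.0392 -0.2534 -0.4293] [ 0.0738  0.0111 -0.0173] [-0.5322  0.4085  0.1564  1.8557 -0.0801  0.8837  1.548 ]
```

>>> {"name": "carry_out", "arguments": {"claw": [0, 0, 0, 0, 0, 0, 0, 0], "delta_pos": [[0, 0, -0.2], [0, 0, -0.2], [0, 0, -0.2], [0, 0, -0.2], [0, 0, -0.4], [0, 0, -0.4], [0, 0, 0], [0, 0, 0]], "angular": [[0, 0, 0], [0, 0, 0], [0, 0, 0], [0, 0, 0], [0, 0, 0], [0, 0, 0], [0, 0, 0], [0, 0, 0]], "force": 60}}

```text
clock: 20.05
position: [0.5277, 0.1749, 0.1268]
ee_rot: [-0.483, 3.104, 0.0]
force: [-0.5, -0.5, -7.2]
width: 0.1
gripper_force: 59.9
```

>>> {"name": "carry_out", "arguments": {"claw": [0, 0, 0, 0, 0, 0, 0, 0, 0], "delta_pos": [[0, 0, -1], [0, 0, -1.2], [0, 0, -1.2], [0, 0, -1.2], [0, 0, -1.2], [0, 0, -1.2], [0, 0, -1.2], [0, 0, 0], [0, 0, 0]], "angular": [[0, 0, 0], [0, 0, 0], [0, 0, 0], [0, 0, 0], [0, 0, 0], [0, 0, 0], [0, 0, 0], [0, 0, 0], [0, 0, 0]]}}

```text
clock: 20.95
position: [0.5277, 0.1749, 0.2087]
ee_rot: [-0.484, 3.104, 0.0]
force: [-1.3, -0.1, -7.2]
width: 0.103
gripper_force: 59.9
```

Run:
```python
from h import *
np.set_printoptions(precision=4,suppress=True)
for _ in range(2):W=arm.get_image("wrist")
S=arm.get_image("scene");save(W,"w6.png")
o=arm.observe();print(o["clock"],o["position"],o["ee_rot"],o["force"],o["ft_torque"])
for n,im in(("S",S),("W",W)):
    for r in arm.place_of("drip_tray",im)[:2]:print(n,r["conf"],np.array(r["centre"])*[640,400],atz(im,r["centre"],0))
    for r in arm.trace("drip_tray",im)[:1]:
        cn=max(cv2.findContours(r["region"].astype(np.uint8),cv2.RETR_EXTERNAL,cv2.CHAIN_APPROX_NONE)[0],key=cv2.contourArea)
        q=cv2.approxPolyDP(cv2.convexHull(cn),6,True).reshape(-1,2);print(q.tolist(),[atz(im,p/[640,400],.017)[:2].round(3).tolist() for p in q])
a=S["frame"][120:330,230:490,::-1];cv2.imwrite("pics/m6.png",np.hstack([cv2.resize(a,(464,375)),cv2.resize(W["frame"][:,:,::-1],(600,375))[:,:330]]))
```

```text
21.1 [0.5272 0.1747 0.2079] [ 0.4835 -3.1028  0.0005] [-0.3102 -0.0757 -6.9989] [ 0.0601  0.0365 -0.0329]
S 0.95 [411.2  281.32] [0.6017 0.0041 0.    ]
[[378, 235], [460, 252], [455, 319], [359, 296]] [[0.631, 0.126], [0.724, -0.009], [0.581, -0.11], [0.488, 0.025]]
W 0.55 [164.224 186.48 ] [0.6085 0.0111 0.    ]
[[191, 86], [254, 237], [128, 275], [52, 136]] [[0.488, 0.024], [0.631, 0.128], [0.725, -0.005], [0.583, -0.107]]
```

View pics/m6.png

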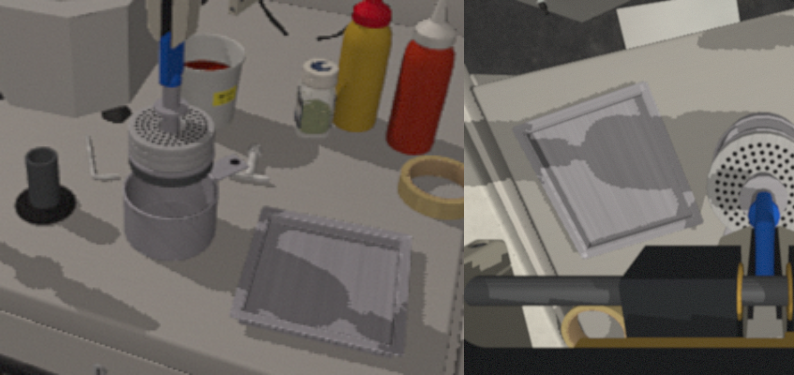

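All three plates hang on the key (scene crop (172,140)). The tray's corners agree in both cameras, with its centre at (0.6065, 0.009).

>>> {"name": "carry_out", "arguments": {"claw": [0, 0, 0, 0, 0, 0, 0, 0, 0, 0, 0, 0, 0, 0, 0, 0], "delta_pos": [[-0.2, -1.5, 0], [-0.4, -3, 0], [-0.4, -3, 0], [-0.4, -3, 0], [-0.4, -3, 0], [-0.4, -3, 0], [-0.2, -1.7, 0], [0, 0, 0], [0, 0, 1], [0, 0, 1.5], [0, 0, 2], [0, 0, 2], [0, 0, 1.4], [0, 0, 0.8], [0, 0, 0], [0, 0, 0]], "angular": [[0, 0, 0], [0, 0, 0], [0, 0, 0], [0, 0, 0], [0, 0, 0], [0, 0, 0], [0, 0, 0], [0, 0, 0], [0, 0, 0], [0, 0, 0], [0, 0, 0], [0, 0, 0], [0, 0, 0], [0, 0, 0], [0, 0, 0], [0, 0, 0]]}}

```text
clock: 22.9
position: [0.6063, 0.0089, 0.1221]
ee_rot: [-0.484, 3.103, -0.0]
force: [1.0, -0.1, -6.0]
width: 0.101
gripper_force: 59.9
```

Run:
```python
from h import *
np.set_printoptions(precision=4,suppress=True)
o=arm.observe();print(o["clock"],o["position"],o["ee_rot"],o["force"],o["ft_torque"])
```

```text
22.9 [0.6063 0.0089 0.1221] [-0.4837  3.1033 -0.    ] [ 0.972  -0.0905 -5.9747] [ 0.0439 -0.0722  0.0459]
```

>>> {"name": "carry_out", "arguments": {"claw": [0, 0, 0, 0, 0, 0, 0, 0], "delta_pos": [[0, 0, 0.2], [0, 0, 0.2], [0, 0, 0.2], [0, 0, 0.1], [0, 0, 0.1], [0, 0, 0.1], [0, 0, 0.1], [0, 0, 0]], "angular": [[0, 0, 0], [0, 0, 0], [0, 0, 0], [0, 0, 0], [0, 0, 0], [0, 0, 0], [0, 0, 0], [0, 0, 0]]}}

```text
clock: 23.7
position: [0.6064, 0.0088, 0.1121]
ee_rot: [-0.483, 3.103, -0.0]
force: [0.4, 0.8, -1.3]
width: 0.101
gripper_force: 59.9
```

Run:
```python
from h import *
np.set_printoptions(precision=4,suppress=True)
o=arm.observe();print(o["clock"],o["position"],o["ee_rot"],o["force"],o["ft_torque"])
```

```text
23.7 [0.6064 0.0088 0.1121] [-0.4834  3.103  -0.    ] [ 0.4196  0.8095 -1.3035] [ 0.0334  0.0293 -0.0169]
```

>>> {"name": "carry_out", "arguments": {"claw": [0, 0, 0, 0, 0, 0], "delta_pos": [[0, 0, 0.05], [0, 0, 0.05], [0, 0, 0.05], [0, 0, 0.05], [0, 0, 0.03], [0, 0, 0]], "angular": [[0, 0, 0], [0, 0, 0], [0, 0, 0], [0, 0, 0], [0, 0, 0], [0, 0, 0]]}}

```text
clock: 24.3
position: [0.6066, 0.0088, 0.1102]
ee_rot: [-0.483, 3.102, -0.0]
force: [-1.2, 0.2, 6.4]
width: 0.099
gripper_force: 60.0
```

>>> {"name": "carry_out", "arguments": {"claw": [0, 1.3, 1.8, 2.5, 3.5, 4, 4, 4], "delta_pos": [[0, 0, -0.04], [0, 0, 0], [0, 0, 0], [0, 0, 0], [0, 0, 0], [0, 0, 0], [0, 0, 0], [0, 0, 0]], "angular": [[0, 0, 0], [0, 0, 0], [0, 0, 0], [0, 0, 0], [0, 0, 0], [0, 0, 0], [0, 0, 0], [0, 0, 0]]}}

```text
clock: 25.1
position: [0.6059, 0.0088, 0.1097]
ee_rot: [-0.484, 3.104, 0.0]
force: [0.6, 0.7, 0.7]
width: 0.436
gripper_force: 0.0
```

>>> {"name": "carry_out", "arguments": {"claw": [4, 4, 4, 4, 4, 4, 4, 4, 4, 4], "delta_pos": [[0, 0, -0.5], [0, 0, -1], [0, 0, -2], [0, 0, -2], [0, 0, -3], [0, 0, -3], [0, 0, -3], [0, 0, 0], [0, 0, 0], [0, 0, 0]], "angular": [[0, 0, 0], [0, 0, 0], [0, 0, 0], [0, 0, 0], [0, 0, 0], [0, 0, 0], [0, 0, 0], [0, 0, 0], [0, 0, 0], [0, 0, 0]]}}

```text
clock: 26.1
position: [0.6053, 0.0088, 0.2542]
ee_rot: [0.483, -3.103, -0.0]
force: [0.0, -0.3, -0.5]
width: 0.433
gripper_force: 0.0
```

Run:
```python
from h import *
W=arm.get_image("wrist");S=arm.get_image("scene")
o=arm.observe();print(o["clock"],o["position"],o["force"])
a=S["frame"][120:330,300:490,::-1];cv2.imwrite("pics/m7.png",np.hstack([cv2.resize(a,(400,442)),cv2.resize(W["frame"][:300,160:430,::-1],(398,442))]))
```

```text
26.2 [0.60520865 0.00880274 0.25373163] [-0.24780128  0.3206613  -0.35325605]
```

View pics/m7.png

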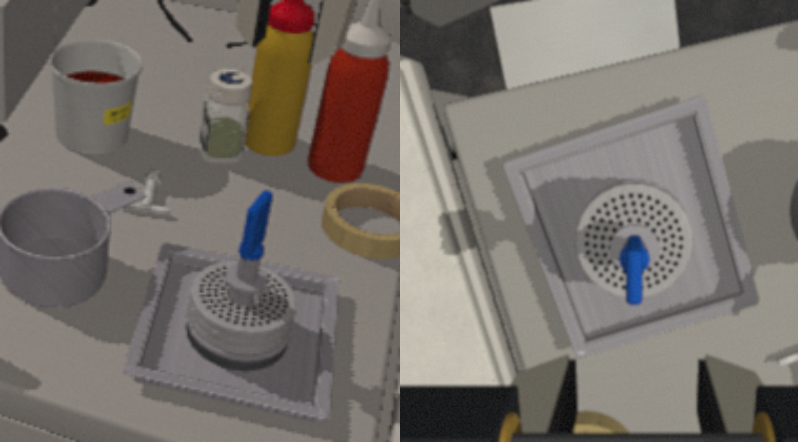

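The stack stands in the tray and the key is released, but the handle looks a bit leaned in the scene view. I'll check that numerically.

Run:
```python
from h import *
np.set_printoptions(precision=4,suppress=True)
W=arm.get_image("wrist");S=arm.get_image("scene");D=arm.get_image("side")
for n,im in(("S",S),("D",D),("W",W)):
    m=bluemask(im);k,l,st,c=cv2.connectedComponentsWithStats(m)
    pr=proj(im,[.606,.009,.127]);i=min((i for i in range(1,k) if st[i,4]>40),key=lambda i:np.hypot(*(c[i]-pr)))
    print(n,st[i],c[i],"pred mid",pr,"top",proj(im,[.606,.009,.153]),"bot",proj(im,[.606,.009,.101]),"st",proj(im,[.606,.009,.051]))
    pts=np.argwhere(l==i)[:,::-1].astype(float)
    for f in(.1,.5,.9):
        r=np.quantile(pts[:,1],f);q=pts[abs(pts[:,1]-r)<=1];print("  row",r,"col",q[:,0].mean())
    if n!="W":continue
    print(plate_fit(im,[.606,.009]))
a=S["frame"][195:310,370:465,::-1];b=D["frame"][180:280,345:440,::-1]
cv2.imwrite("pics/m8.png",np.hstack([cv2.resize(a,(400,484),interpolation=2),cv2.resize(b,(400,484),interpolation=2)]))
```

```text
S [414 211  15  33 289] [420.8166 227.7958] pred mid [420.6944 225.9444] top [422.952  213.8306] bot [418.5248 237.5861] st [414.5815 258.7448]
  row 216.0 col 423.4583333333333
  row 228.0 col 420.5
  row 240.0 col 418.6774193548387
D [393 205  12  27 221] [398.0633 218.4887] pred mid [398.0668 219.0833] top [399.1978 208.9016] bot [396.963  229.0198] st [394.9134 247.471 ]
  row 209.0 col 399.4583333333333
  row 218.0 col 398.0
  row 228.0 col 396.84615384615387
W [309 161  20  46 570] [318.7158 182.0439] pred mid [319.0502 181.5321] top [318.9902 189.0777] bot [319.1019 175.0495] st [319.1831 164.844 ]
  row 167.0 col 318.8529411764706
  row 180.0 col 319.1666666666667
  row 200.0 col 318.5
{'bore': (array([0.6165, 0.0099]), -32.2), 'rim': (array([0.6046, 0.0014]), -1.0)}
```

View pics/m8.png

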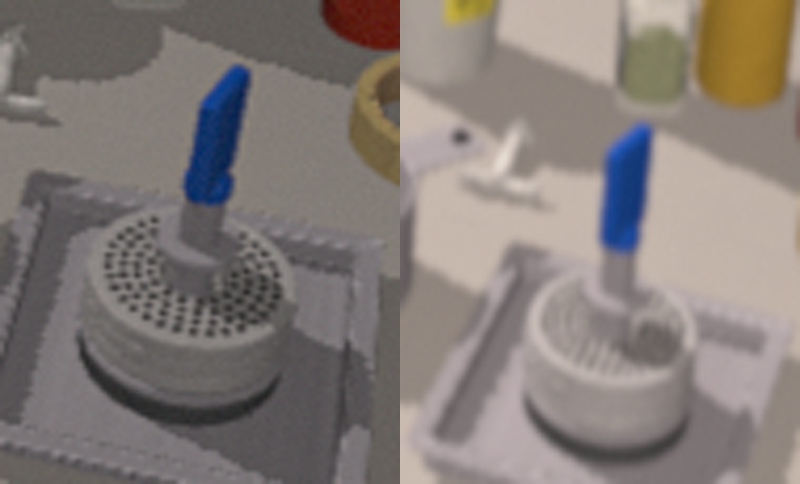

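The handle follows the projected vertical in both views: columns 423.5 to 418.7 against a predicted 423.0 to 418.5. The key is upright and the plates lie level, so I'm handing in.

```bash
python3 -c "
from cell import arm
print(arm.sign_off())"
```

```text
the job is handed in; nothing more can be done
None
```

The job is handed in after about 26 s on the robot's clock: base and plates sit level near the middle of the drip tray, with the key standing upright in them and let go; the sign-off returned no verdict.

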